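# File a cassette into a tight row

### The job

File the red cassette in the rack, standing immediately to the right of the green one (as seen from the robot): slide the neighbours and the stiff follower along to open a gap there, lower the red cassette in until it stands on the channel floor, then push the follower back until it is felt to press on the row and stays pressed, so that nothing can rattle. The cassettes hold delicate movements, so be gentle: do not drop them, or strike, force or squeeze them hard. Do not lift the others out, and leave the other things on the bench where they are.

Things in the scene. Friction and masses are not known exactly. Their poses are not given: they have to be found in the camera images.
- rack: Fixed filing rack: beech base 90 x 228 x 10 mm, two aluminium rails. Origin: centre of its underside on the bench; x across the channel (away from the robot at yaw 0), y along the row (left), z up. Channel floor z = 10 mm; rails' inner faces x = +-27, outsides +-35, tops z = 40 mm. Left cheek: inner face y = +100, top z = 78 mm. Low end board at the right: y = -103, top z = 52 mm.
- follower: Blue sliding follower (bookend) closed on the right end of the row. Origin: on the channel floor at the middle of the face that presses the row; axes as the rack's. Its y in the rack frame is -42 mm at the start; it slides 30.5 mm to the right (-y) to rubber buffers at a stop, with about 8 N drag, and stays where it is left (pushed up to the row, it stays pressed on it). At the stop six cassettes have about 4 mm of play.
- follower_grip (a point): Middle of the follower's black grip rib: 52 mm long in x, 12 mm thick in y, 11 mm to the right of the follower's face, 94 mm above the bench; the rib's top is 108 mm above the bench, its foot 74 mm. Pinch its ends from above (one finger in front, one behind).
- red: Cassette to be filed, upright on the bench right of the rack. Grey case 52 mm deep (x), 28 thick (y), 70 high, edges rounded 3 mm; on top a red rib 52 long (x), 12 thick (y), 28 high; 98 mm over all; 90 to 180 g. Origin: centre of its underside. A half turn makes no difference. In the row pinch a case or rib by its front and back ends (52 mm); dragged by the rib alone it may lean, by the case not.
- white_left: Cassette with a white rib; always the leftmost of the row; stands in the row at the start, nearly touching its neighbours. Same size as the red one. Origin: centre of its underside; axes as the rack's.
- green: Cassette with a green rib; one of the three in the middle of the row, their order varies; stands in the row at the start, nearly touching its neighbours. Same size as the red one. Origin: centre of its underside; axes as the rack's.
- blue: Cassette with a blue rib; one of the three in the middle of the row, their order varies; stands in the row at the start, nearly touching its neighbours. Same size as the red one. Origin: centre of its underside; axes as the rack's.
- yellow: Cassette with a yellow rib; one of the three in the middle of the row, their order varies; stands in the row at the start, nearly touching its neighbours. Same size as the red one. Origin: centre of its underside; axes as the rack's.
- white_right: Cassette with a white rib; always the rightmost of the row, next to the follower; stands in the row at the start, nearly touching its neighbours. Same size as the red one. Origin: centre of its underside; axes as the rack's.
- loupe: Bystander: black eye loupe, 35 mm wide, 39 mm high, behind the work. Origin: centre of its underside.
- oil_bottle: Bystander: small red dosing bottle with a white nozzle, 25 mm wide, 74 mm high, to the right. Origin: centre of its underside.
- part_box: Bystander: clear flat parts box 45 x 70 x 18 mm, front right. Origin: centre of its underside.

How it is judged:
By the outcome, as a careful person would: the job done as asked, in the order asked, and still so for the second after the job is handed in, with the robot touching nothing.
It also fails if it takes over 64 s, if anything falls off the work surface, if the arm or the gripper's body presses on something with over 40 N, if the wrist force passes 120 N, or if a joint passes its speed limit or range.

### The arm

A 6-joint arm with a two-finger parallel gripper is mounted at the origin on a cart in front of the work surface, level with it; the furniture and walls round the work are solid. World frame = base frame: x ahead of the robot, y to its left, z up, the work surface at z = 0. Lengths are in mm, angles in rad, forces in N, time in s.
With the tool pointing down it reaches from about 275 to 975 mm from the base axis. Payload 8.4 kg.
Tool frame: the origin (TCP) lies midway between the tips of the shut fingers; the grasp point (between the pads) lies 19 mm behind it; z points along the fingers, x is the direction in which the jaws open and shut, and the axes are right-handed (so a half turn about z gives the same grasp; the last joint's range is limited). The gripper opens to 92 mm and grips with 3 to 60 N. Pads are 20 mm wide; open, the fingers measure 128 mm over their backs; the gripper's body (75 mm by 189 mm) begins 69 mm behind the grasp point.
Start: joints at [-1.162, 0.353, 1.633, -0, 1.155, -0.002], TCP at [249.588, -573.004, 214.583] pointing down, gripper open.
Joint ranges: [-2.63, 2.63], [-0.92, 2.1], [0.06, 2.66], [-1.3, 4.44], [0, 2.69], [-3.02, 3.02]. Speed limits (rad/s): [2.22, 2.22, 2.79, 3.14, 3.14, 3.14].

### API

Orientations are given as a unit quaternion [w, x, y, z].
In Python, from rig import monitor, capture, calibration, hand_in gives the robot as it stands. The module is installed in compiled form; this text tells all that it offers.
- The arm moves only by the shell command python3 -m crank 'ROWS' [FORCE]. ROWS is JSON, a list of rows, each an object with "jaw": the finger opening in cm, from 0 to 9.19; "travel": the shift along the world's x, y, z in cm, a list of three; "twist": the turn about the world's z in rad. In form: [{"jaw": jaw, "travel": [tx, ty, tz], "twist": twist}, ...]. A call has 1 to 20 rows; each row is the pose to reach, as a shift and turn from the pose commanded when the call began; what a row does not reach only later rows make up. A row lasts 1/10 s, in which the tool goes at most 50 mm and 8.59 degrees, less where a joint would pass 70% of its speed; a pose out of reach is approached as far as the arm can. A call with a gripper value outside its range is refused whole. The fingers move at their own pace and stop on an object; FORCE is the grip in N (left out, the last holds). Time passes only in rows, so rows that repeat a pose let the fingers close. It gives the time, the measured TCP pose, the force and the opening at its end, in the units of the state.
- monitor.sense(): the state, without advancing time (a new reading comes with each control period).
- capture(name): name is "scene" or "top" or "wrist"; returns (picture, depth): 420x560x3 uint8, red, green, blue; 420x560 float32, mm along the optical axis (not along the pixel's ray), 0 where there is no reading.
- calibration(name): a dict with "mtx" (3x3 intrinsics, pixels), "distortion" ([k1, k2, p1, p2, k3] as OpenCV has them; the pictures are not rectified), "rvec" (rotation vector, rad) and "tvec" (3), from world to camera coordinates, as OpenCV has them. Camera axes: x right, y down, z forward; pixel columns grow to the right and rows downward; lengths in mm; the calibration is good to about 2 mm. A picture is of the moment at which its call begins: read the wrist's pose just before it. calibration takes no time and is no camera call; for the wrist camera it gives the pose at the moment of the call.
- hand_in(): hands the job in, once; it reports no verdict.
The state is a dict: "clock": time; "joint_pos": joint angles; "qd": joint speeds; "joint_efforts": joint torques, N m; "tcp_pos": TCP position; "eef_rot": TCP orientation; "contact_force": force on the tool from outside, world axes, zero at the start; "moment": the same for the moment, N m; "finger_gap": finger opening in mm.
Only numpy, scipy, OpenCV 4.12 (cv2) and the standard library are available. Lean on these libraries where they do the work, as an engineer would, in place of code of your own. Each camera call takes 0.05 s, during which the arm holds its last target.

## Working session

There is one attempt and no reset: what is moved stays moved. The work goes in short steps, Python scripts to look and compute and a shell command to move; the robot and the scene stay as the last step left them, time stands still between calls to the robot, and variables do not carry over. Pictures are saved under pics/ and viewed, and the job is handed in when it is done.

```bash
mkdir -p pics; ls; cat > h.py <<'E'
import numpy as np, cv2
from rig import monitor, capture, calibration, hand_in
def cap(n,f):
    c=calibration(n); p,d=capture(n)
    cv2.imwrite('pics/%s.png'%f,cv2.cvtColor(p,cv2.COLOR_RGB2BGR)); np.savez('pics/%s.npz'%f,p=p,d=d,**{k:np.array(v,float) for k,v in c.items()})
    return p,d,c
def load(f):
    z=np.load('pics/%s.npz'%f); return z['p'],z['d'],{k:z[k] for k in ('mtx','distortion','rvec','tvec')}
def ray(c,uv):
    uv=np.array(uv,float).reshape(-1,1,2)
    n=cv2.undistortPoints(uv,np.array(c['mtx'],float),np.array(c['distortion'],float)).reshape(-1,2)
    R=cv2.Rodrigues(np.array(c['rvec'],float))[0]; t=np.array(c['tvec'],float).ravel()
    o=-R.T@t; return o,np.c_[n,np.ones(len(n))]@R
def onz(c,uv,z):
    o,d=ray(c,uv); return o+d*((z-o[2])/d[:,2])[:,None]
def withd(c,uv,dep):
    o,d=ray(c,uv); return o+d*np.array(dep,float).reshape(-1,1)
E
python3 - <<'E'
from h import *
s=monitor.sense(); print({k:np.round(v,3) for k,v in s.items()})
for n in('scene','top'): cap(n,n+'0')
E
```

```text
pics
{'clock': np.float64(0.0), 'joint_pos': array([-1.162,  0.354,  1.634,  0.   ,  1.155, -0.002]), 'qd': array([-0.   , -0.   , -0.001, -0.   ,  0.   , -0.001]), 'joint_efforts': array([-2.0000e-03, -5.9385e+01, -3.3423e+01,  7.0000e-02,  2.4000e-02,
       -0.0000e+00]), 'tcp_pos': array([ 249.411, -572.544,  213.867]), 'eef_rot': array([-0.   ,  0.836, -0.548, -0.001]), 'contact_force': array([0.374, 0.291, 0.746]), 'moment': array([0.03 , 0.029, 0.019]), 'finger_gap': np.float64(91.668)}
```

View pics/scene0.png

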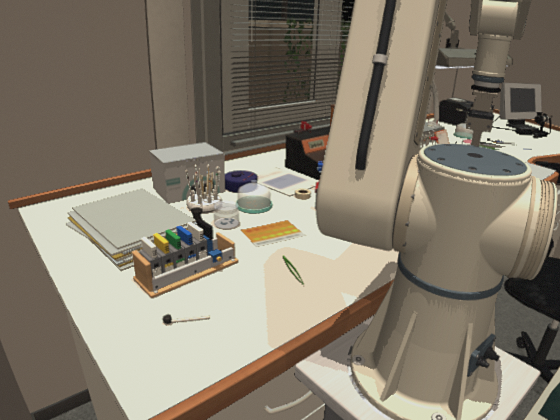

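View pics/top0.png

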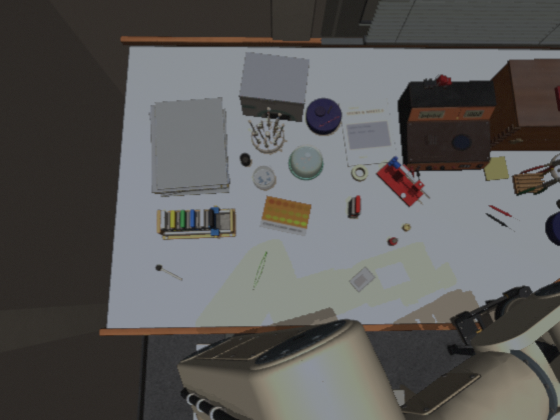

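Scene view: the rack is at about (185,260), with ribs from left to right of white, yellow, green, blue, white, then the follower. Top view: the rack is at about (197,222), red at about (355,207), the loupe at about (245,158) and the box at about (362,279). I'll zoom in on the top view.

```bash
python3 - <<'E'
from h import *
p,d,c=load('top0')
b=cv2.cvtColor(p,cv2.COLOR_RGB2BGR)
a1=cv2.resize(b[195:250,145:245],None,fx=8,fy=8,interpolation=cv2.INTER_NEAREST)[:,:800]
cv2.imwrite('pics/ta.png',a1)
cv2.imwrite('pics/tb.png',cv2.resize(b[180:240,320:420],None,fx=8,fy=8,interpolation=cv2.INTER_NEAREST))
o,_=ray(c,[[280,210]]);print('cam',o)
for uv in [(355,207),(197,222),(345,220),(161,238),(233,236),(233,208),(245,158),(362,279),(405,185),(290,215)]:
    print(uv,d[uv[1],uv[0]],withd(c,[uv],d[uv[1],uv[0]]).round(1))
E
```

```text
cam [ 304.07906836  -80.60942951 1231.46015527]
(355, 207) 1171.0991 [[ 548.5 -316.2   90.1]]
(197, 222) 1163.6287 [[505.1 153.2  80.6]]
(345, 220) 1254.0056 [[ 525.2 -301.     0.7]]
(161, 238) 1231.7471 [[468.1 279.8   1.4]]
(233, 236) 1234.0449 [[473.7  54.3   4.3]]
(233, 208) 1244.88 [[562.2  55.4  10.9]]
(245, 158) 1269.3711 [[725.6  19.3  19.1]]
(362, 279) 1202.9722 [[ 338.8 -344.    16.4]]
(405, 185) 1261.7908 [[ 636.1 -495.1   18.3]]
(290, 215) 1254.2815 [[ 5.416e+02 -1.255e+02  5.000e-01]]
```

View pics/ta.png

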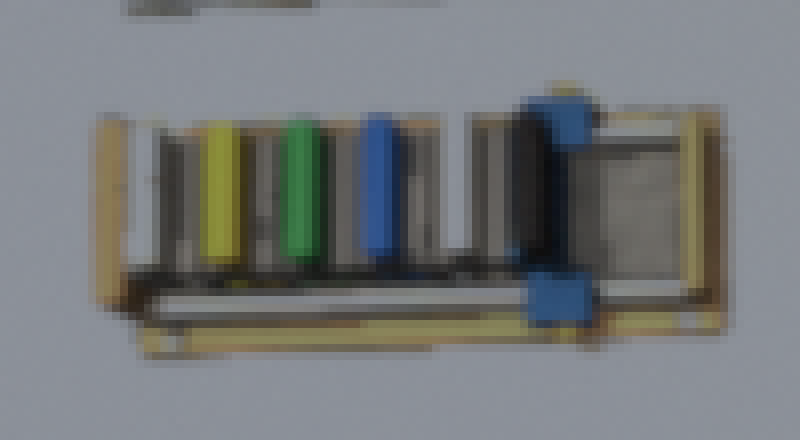

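View pics/tb.png

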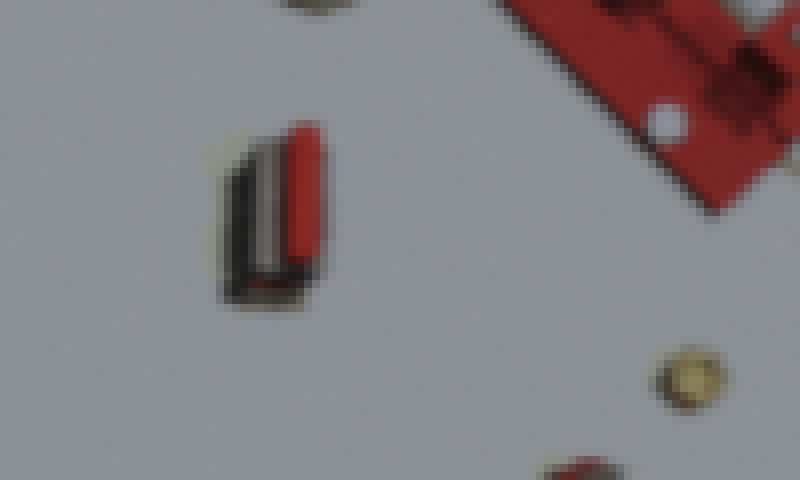

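```bash
python3 - <<'E'
from h import *
p,d,c=load('top0')
hsv=cv2.cvtColor(p,cv2.COLOR_RGB2HSV)
def rib(name,lo,hi,box,z):
    m=cv2.inRange(hsv,lo,hi); k=np.zeros_like(m); x0,y0,x1,y1=box; k[y0:y1,x0:x1]=m[y0:y1,x0:x1]
    ys,xs=np.nonzero(k); P=onz(c,np.c_[xs,ys],z)[:,:2]
    (cx,cy),(w,h),a=cv2.minAreaRect(P.astype(np.float32))
    hd=np.median(withd(c,np.c_[xs,ys],d[ys,xs])[:,2])
    print(name,len(xs),P.mean(0).round(1),(round(cx,1),round(cy,1)),round(w,1),round(h,1),round(a,1),'px',xs.mean().round(1),ys.mean().round(1),'z',hd.round(1))
R=(155,205,240,245)
rib('yellow',(22,120,80),(35,255,255),R,108)
rib('green',(45,100,60),(80,255,255),R,108)
rib('blue',(100,120,60),(125,255,255),(188,205,198,231),108)
rib('foll',(0,0,0),(180,255,50),(208,208,216,230),108)
rib('white',(0,0,165),(180,40,255),(158,205,168,229),108)
rib('white2',(0,0,165),(180,40,255),(198,205,206,229),108)
rib('red',(0,150,90),(8,255,255),(350,190,364,214),98); 
# rack outline from depth-ish/wood
for uv in [(163,238.5),(235,236),(156.5,211),(235,209)]: print(uv,onz(c,[uv],10).round(1))
# loupe etc
E
```

```text
yellow 82 [508.7 218.3] (479.3, 167.9) 151.4 43.7 59.4 px 172.6 219.2 z 108.1
green 78 [510.1 191. ] (509.3, 191.2) 47.2 11.6 2.6 px 182.1 218.7 z 107.7
blue 66 [511.4 161.2] (510.9, 161.0) 50.2 8.7 2.4 px 192.4 218.2 z 106.4
foll 123 [507.6 105. ] (507.8, 105.2) 20.1 55.9 90.0 px 211.8 219.5 z 101.5Traceback (most recent call last):
  File "<stdin>", line 15, in <module>
  File "<stdin>", line 6, in rib
  File "h.py", line 15, in onz
    o,d=ray(c,uv); return o+d*((z-o[2])/d[:,2])[:,None]
        ~~~^^^^^^
  File "h.py", line 11, in ray
    n=cv2.undistortPoints(uv,np.array(c['mtx'],float),np.array(c['distortion'],float)).reshape(-1,2)
      ~~~~~~~~~~~~~~~~~~~^^^^^^^^^^^^^^^^^^^^^^^^^^^^^^^^^^^^^^^^^^^^^^^^^^^^^^^^^^^^^
cv2.error: OpenCV(4.12.0) /io/opencv/modules/calib3d/src/undistort.dispatch.cpp:347: error: (-215:Assertion failed) CV_IS_MAT(_src) && CV_IS_MAT(_dst) && (_src->rows == 1 || _src->cols == 1) && (_dst->rows == 1 || _dst->cols == 1) && _src->cols + _src->rows - 1 == _dst->rows + _dst->cols - 1 && (CV_MAT_TYPE(_src->type) == CV_32FC2 || CV_MAT_TYPE(_src->type) == CV_64FC2) && (CV_MAT_TYPE(_dst->type) == CV_32FC2 || CV_MAT_TYPE(_dst->type) == CV_64FC2) in function 'cvUndistortPointsInternal'
```

```bash
python3 - <<'E'
from h import *
p,d,c=load('top0')
hsv=cv2.cvtColor(p,cv2.COLOR_RGB2HSV)
ys,xs=np.nonzero(cv2.inRange(hsv,(0,150,90),(8,255,255))[190:214,350:364]); ys+=190;xs+=350
P=onz(c,np.c_[xs,ys],98); print(len(xs),P.mean(0),cv2.minAreaRect(P[:,:2].astype(np.float32)))
E
python3 -m crank '[{"jaw":9,"travel":[2,2,5],"twist":0.14},{"jaw":9,"travel":[5,5,8],"twist":0.28},{"jaw":9,"travel":[9,8,9],"twist":0.42},{"jaw":9,"travel":[12,11,9],"twist":0.56},{"jaw":9,"travel":[15,14,9],"twist":0.7},{"jaw":9,"travel":[18,17,9],"twist":0.84},{"jaw":9,"travel":[21,20,9],"twist":0.98},{"jaw":9,"travel":[25,23,9],"twist":1.1},{"jaw":9,"travel":[28,25,9],"twist":1.2},{"jaw":9,"travel":[28,25,9],"twist":1.2},{"jaw":9,"travel":[28,25,9],"twist":1.2}]' 10
python3 - <<'E'
from h import *
cap('wrist','w1'); print(monitor.sense()['tcp_pos'])
E
```

```text
58 [ 556.63170488 -322.39639006   98.        ] ((557.4164428710938, -322.4666442871094), (8.948508262634277, 45.85873794555664), 87.60560607910156)
clock: 1.2
tcp_pos: [529.6, -322.4, 303.9]
eef_rot: [-0.0, 1.0, 0.02, -0.001]
contact_force: [-1.3, 0.1, 0.3]
finger_gap: 89.9
[ 528.99090777 -323.06897729  304.10196306]
```

View pics/w1.png

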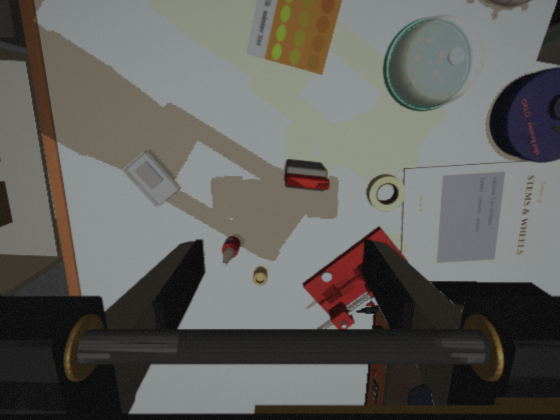

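The wrist view shows the red rib at about (307,183), free on all sides. The tape ring at (386,193) is about 60 px further off, and the tweezers and tray are below it.

```bash
cat >> h.py <<'E'
def mask(p,lo,hi,box):
    m=cv2.inRange(cv2.cvtColor(p,cv2.COLOR_RGB2HSV),lo,hi); k=np.zeros_like(m); x0,y0,x1,y1=box; k[y0:y1,x0:x1]=m[y0:y1,x0:x1]; return k
def rect(p,d,c,lo,hi,box,z,name=''):
    k=mask(p,lo,hi,box); n,l,st,_=cv2.connectedComponentsWithStats(k); 
    i=1+np.argmax(st[1:,4]); ys,xs=np.nonzero(l==i)
    D=withd(c,np.c_[xs,ys],d[ys,xs]); top=abs(D[:,2]-z)<5
    P=onz(c,np.c_[xs,ys],z)[top][:,:2]
    r=cv2.minAreaRect(P.astype(np.float32)); print(name,len(xs),top.sum(),'rect',np.round(r[0],1),np.round(r[1],1),round(r[2],2),'mean',P.mean(0).round(1),'px',xs.mean().round(),ys.mean().round(),'medz',np.median(D[top,2]).round(1)); return P
E
python3 - <<'E'
from h import *
p,d,c=load('w1')
rect(p,d,c,(0,120,60),(8,255,255),(275,150,340,200),98,'red')
m=mask(p,(170,120,60),(180,255,255),(275,150,340,200)); print((m>0).sum())
z=withd(c,[(307,183),(386,210),(307,169),(330,230)],[d[183,307],d[210,386],d[169,307],d[230,330]]); print(z.round(1))
b=cv2.cvtColor(p,cv2.COLOR_RGB2BGR); cv2.imwrite('pics/w1z.png',cv2.resize(b[140:215,260:360],None,fx=8,fy=8,interpolation=cv2.INTER_NEAREST))
E
```

```text
red 407 400 rect [ 558.5 -321.3] [12.  49.8] 86.24 mean [ 559.2 -321.3] px 308.0 183.0 medz 97.4
27
[[ 558.2 -321.7   98.9]
 [ 681.9 -373.6   18.7]
 [ 559.6 -310.2   68.7]
 [ 606.2 -414.5   -0. ]]
```

View pics/w1z.png

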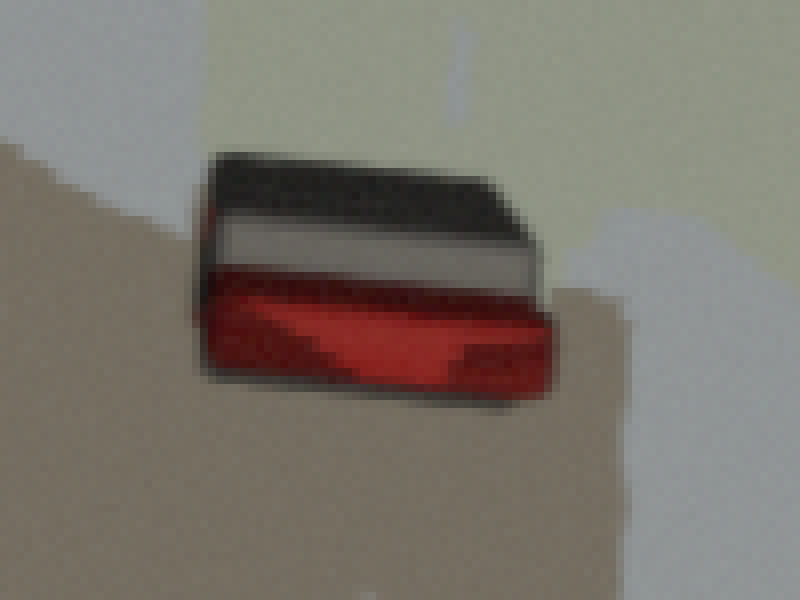

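```bash

python3 -m crank '[{"jaw":9,"travel":[0,4,0],"twist":0},{"jaw":9,"travel":[0,8.5,0],"twist":0},{"jaw":9,"travel":[-1,13,0],"twist":0},{"jaw":9,"travel":[-1,17.5,0],"twist":0},{"jaw":9,"travel":[-1.5,22,0],"twist":0},{"jaw":9,"travel":[-2,26.5,0],"twist":0},{"jaw":9,"travel":[-2,31,0],"twist":0},{"jaw":9,"travel":[-2,35.5,0],"twist":0},{"jaw":9,"travel":[-2,40,0],"twist":0},{"jaw":9,"travel":[-2,43.5,0],"twist":0},{"jaw":9,"travel":[-2,45,0],"twist":0},{"jaw":9,"travel":[-2,45,0],"twist":0},{"jaw":9,"travel":[-2,45,0],"twist":0}]' 10
python3 - <<'E'
from h import *
cap('wrist','w2'); s=monitor.sense();print(s['tcp_pos'],s['eef_rot'])
E
```

```text
clock: 2.55
tcp_pos: [509.5, 125.5, 304.5]
eef_rot: [0.0, 1.0, 0.02, -0.0]
contact_force: [-0.6, -0.5, -0.4]
finger_gap: 89.9
[509.58118964 125.31321058 304.51954628] [ 3.47471015e-04  9.99814843e-01  1.92392676e-02 -9.64424275e-05]
```

View pics/w2.png

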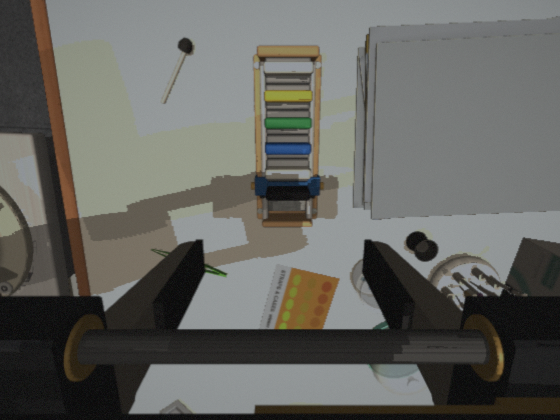

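The wrist view shows the row at x≈288 px: ribs at yellow y≈96, green 123, blue 149, white 175, and the black grip at about 193. The loupe is the black object at (415,240), clear of the work.

```bash
python3 - <<'E'
from h import *
p,d,c=load('w2')
B=(260,50,318,185)
rect(p,d,c,(20,120,60),(35,255,255),B,108,'yellow')
rect(p,d,c,(45,100,40),(85,255,255),B,108,'green')
rect(p,d,c,(105,120,60),(125,255,255),(260,140,318,158),108,'blue')
rect(p,d,c,(0,0,0),(180,255,45),(260,180,318,205),108,'grip')
b=cv2.cvtColor(p,cv2.COLOR_RGB2BGR); cv2.imwrite('pics/w2z.png',cv2.resize(b[40:235,240:335],None,fx=3,fy=3,interpolation=cv2.INTER_NEAREST))
E
```

```text
yellow 555 553 rect [511.7 221.6] [49.  11.1] 2.24 mean [511.6 221.6] px 288.0 96.0 medz 107.2
green 485 484 rect [512.4 193.3] [49.  10.5] 2.24 mean [512.2 193.5] px 287.0 123.0 medz 107.4
blue 453 440 rect [514.1 166. ] [48.9  9.9] 2.23 mean [513.8 166. ] px 288.0 148.0 medz 107.3
grip 671 454 rect [516.4 112.8] [50.9 11.9] 2.23 mean [515.9 112.8] px 287.0 193.0 medz 107.2
```

View pics/w2z.png

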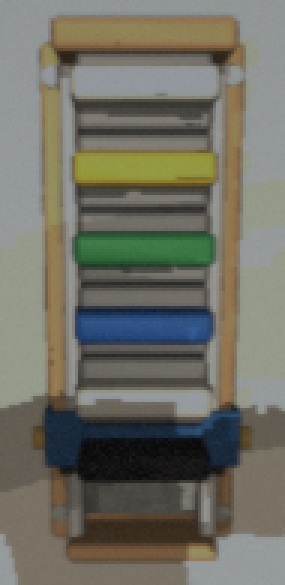

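```bash

python3 -m crank '[{"jaw":9,"travel":[0.3,-0.6,-4],"twist":0},{"jaw":9,"travel":[0.6,-1.2,-8.5],"twist":0},{"jaw":9,"travel":[0.6,-1.25,-13],"twist":0},{"jaw":9,"travel":[0.6,-1.25,-17],"twist":0},{"jaw":9,"travel":[0.6,-1.25,-17],"twist":0},{"jaw":9,"travel":[0.6,-1.25,-17],"twist":0}]' 10
python3 - <<'E'
from h import *
cap('wrist','w3'); s=monitor.sense();print(s['tcp_pos'],s['eef_rot'])
E
```

```text
clock: 3.2
tcp_pos: [515.7, 113.3, 135.1]
eef_rot: [0.0, 1.0, 0.019, -0.001]
contact_force: [0.4, -0.2, 0.5]
finger_gap: 90.1
[516.79885852 113.83932055 136.29401425] [-9.53953559e-05  9.99811473e-01  1.93983012e-02  8.46209357e-04]
```

View pics/w3.png

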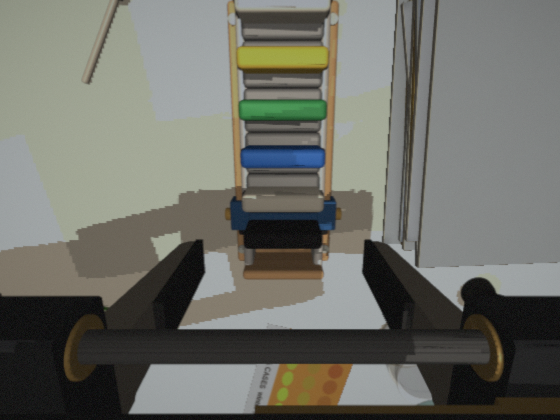

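The wrist view shows the grip rib at about (283,235), centred between the fingertips at about (200,245) and (367,245).

```bash
python3 - <<'E'
from h import *
p,d,c=load('w3')
rect(p,d,c,(45,100,40),(85,255,255),(220,80,340,130),108,'green')
rect(p,d,c,(105,120,60),(125,255,255),(240,140,325,170),108,'blue')
rect(p,d,c,(0,0,0),(180,255,45),(230,215,330,250),108,'grip')
E
python3 -m crank '[{"jaw":9,"travel":[0,0,-2],"twist":0},{"jaw":9,"travel":[0,0,-4],"twist":0},{"jaw":9,"travel":[0,0,-5.5],"twist":0},{"jaw":7.5,"travel":[0,0,-5.8],"twist":0},{"jaw":6.5,"travel":[0,0,-5.8],"twist":0},{"jaw":5.8,"travel":[0,0,-5.8],"twist":0},{"jaw":5.0,"travel":[0,0,-5.8],"twist":0},{"jaw":4.8,"travel":[0,0,-5.8],"twist":0},{"jaw":4.8,"travel":[0,0,-5.8],"twist":0}]' 8
python3 - <<'E'
from h import *
s=monitor.sense();print(s['tcp_pos'],s['contact_force'],s['moment'],s['finger_gap'])
E
```

```text
green 1719 1710 rect [512.6 193.3] [49.9 11.1] 2.2 mean [512.6 193.6] px 282.0 110.0 medz 107.4
blue 1636 1595 rect [513.9 166. ] [50.  11.4] 2.2 mean [513.9 165.9] px 282.0 157.0 medz 107.3
grip 2200 1360 rect [515.9 113.6] [49.9 12.4] 2.19 mean [515.7 113.3] px 282.0 234.0 medz 107.2
clock: 4.15
tcp_pos: [514.9, 114.5, 77.2]
eef_rot: [-0.0, 1.0, 0.02, -0.001]
contact_force: [-3.9, -0.2, 7.5]
finger_gap: 52.2
[514.94154281 114.51136938  77.24323596] [-3.88631635 -0.24889015  7.51784905] [-0.05812835  0.80886976  0.01555914] 52.22782886077085
```

```bash

python3 -m crank '[{"jaw":4.8,"travel":[-0.05,0,0.1],"twist":0},{"jaw":4.8,"travel":[-0.05,0,0.1],"twist":0},{"jaw":4.8,"travel":[-0.05,0,0.1],"twist":0}]' 30
python3 -m crank '[{"jaw":4.8,"travel":[0.01,-0.3,0],"twist":0},{"jaw":4.8,"travel":[0.03,-0.7,0],"twist":0},{"jaw":4.8,"travel":[0.04,-1.1,0],"twist":0},{"jaw":4.8,"travel":[0.06,-1.5,0],"twist":0},{"jaw":4.8,"travel":[0.08,-1.9,0],"twist":0},{"jaw":4.8,"travel":[0.09,-2.3,0],"twist":0}]'
python3 -m crank '[{"jaw":4.8,"travel":[0.01,-0.3,0],"twist":0},{"jaw":4.8,"travel":[0.02,-0.6,0],"twist":0},{"jaw":4.8,"travel":[0.03,-0.75,0],"twist":0},{"jaw":4.8,"travel":[0.03,-0.75,0],"twist":0}]'
```

```text
clock: 4.45
tcp_pos: [514.9, 114.5, 77.4]
eef_rot: [0.0, 1.0, 0.02, -0.0]
contact_force: [1.1, 0.6, -7.1]
finger_gap: 51.4
clock: 5.05
tcp_pos: [515.8, 92.4, 77.4]
eef_rot: [-0.001, 1.0, 0.02, -0.0]
contact_force: [1.3, 8.7, -8.5]
finger_gap: 51.9
clock: 5.45
tcp_pos: [516.1, 84.7, 77.4]
eef_rot: [-0.001, 1.0, 0.02, -0.0]
contact_force: [1.3, 7.3, -8.7]
finger_gap: 51.7
```

```bash

python3 -m crank '[{"jaw":4.8,"travel":[0.0,-0.1,-0.05],"twist":0},{"jaw":4.8,"travel":[0.0,-0.1,-0.05],"twist":0},{"jaw":4.8,"travel":[0.0,-0.1,-0.05],"twist":0}]'
python3 -m crank '[{"jaw":4.8,"travel":[0.0,-0.05,0],"twist":0},{"jaw":4.8,"travel":[0.0,-0.05,0],"twist":0}]'
```

```text
clock: 5.75
tcp_pos: [516.1, 83.9, 77.3]
eef_rot: [-0.001, 1.0, 0.02, -0.0]
contact_force: [-1.3, 8.0, -1.9]
finger_gap: 51.4
clock: 5.95
tcp_pos: [516.1, 83.8, 77.3]
eef_rot: [-0.001, 1.0, 0.02, -0.0]
contact_force: [-1.0, 9.6, -2.1]
finger_gap: 51.7
```

```bash

python3 -m crank '[{"jaw":5.6,"travel":[0,0.05,0],"twist":0},{"jaw":6.6,"travel":[0,0.05,0],"twist":0},{"jaw":7.4,"travel":[0,0.05,0.5],"twist":0},{"jaw":7.5,"travel":[0,0.05,4],"twist":0},{"jaw":7.5,"travel":[-0.15,4,4.5],"twist":0},{"jaw":7.5,"travel":[-0.3,7.5,4.5],"twist":0},{"jaw":7.5,"travel":[-0.3,8.2,4.5],"twist":0},{"jaw":7.5,"travel":[-0.3,8.2,4.5],"twist":0}]' 6
python3 - <<'E'
from h import *
p,d,c=cap('wrist','w4'); s=monitor.sense();print(s['tcp_pos'],s['contact_force'])
E
```

```text
clock: 6.75
tcp_pos: [513.3, 165.2, 122.4]
eef_rot: [0.0, 1.0, 0.021, 0.0]
contact_force: [1.5, -0.7, 0.2]
finger_gap: 74.8
[513.12708715 164.24970364 122.12759043] [-0.76892429 -0.24899174 -0.19995614]
```

View pics/w4.png

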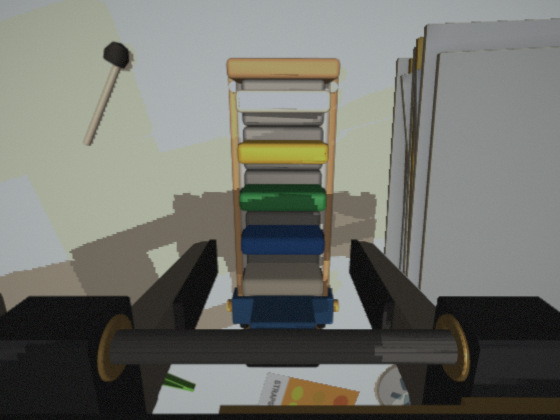

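The wrist view shows yellow (283,152), green (283,198), blue (283,240) and white_right at about 278, with the blue follower behind at about 305. Next I'll measure the rib positions.

```bash
python3 - <<'E'
from h import *
p,d,c=load('w4')
rect(p,d,c,(20,120,60),(35,255,255),(225,130,345,180),108,'yellow')
rect(p,d,c,(45,100,30),(85,255,255),(220,180,340,212),108,'green')
rect(p,d,c,(105,120,40),(125,255,255),(230,225,335,258),108,'blue')
# profile of heights along centre column
for v in range(80,345,4):
    P=withd(c,[(283,v)],[d[v,283]])[0]; print(v,p[v,283],P[1].round(1),P[2].round(1))
E
```

```text
yellow 2059 1922 rect [511.4 222.3] [50.6 11.7] 2.39 mean [511.2 222.2] px 282.0 152.0 medz 107.2
green 2160 1693 rect [512.2 194.8] [50.3 12.1] 2.38 mean [512.4 194.5] px 282.0 198.0 medz 107.2
blue 2290 1509 rect [513.6 167.1] [49.3 12.7] 1.32 mean [513.5 167. ] px 282.0 239.0 medz 107.2
80 [91 89 84] 262.9 78.9
84 [147 141 134] 260.5 79.2
88 [144 140 131] 258.3 78.8
92 [171 175 171] 254.3 107.6
96 [173 177 184] 252.3 108.1
100 [171 177 183] 250.2 107.8
104 [171 176 182] 248.2 108.8
108 [156 155 150] 246.2 106.9
112 [109 102  91] 244.1 105.0
116 [83 80 76] 241.7 80.0
120 [142 137 130] 239.3 79.5
124 [82 79 75] 236.8 78.0
128 [98 95 91] 234.4 79.3
132 [131 126 119] 231.9 79.3
136 [126 123 117] 229.4 78.7
140 [84 72 44] 227.7 89.7
144 [149 121  48] 226.9 107.0
148 [172 175  71] 224.8 107.8
152 [173 177  72] 222.6 107.8
156 [172 169  67] 220.2 106.6
160 [170 150  58] 218.1 107.5
164 [108 101  88] 211.6 79.7
168 [76 75 71] 208.6 77.7
172 [88 87 81] 206.1 78.2
176 [123 118 111] 203.5 79.0
180 [121 117 110] 201.1 80.5
184 [50 63 50] 199.4 84.8
188 [25 50 28] 199.2 95.9
192 [34 70 39] 199
[... 317 characters left out ...]
0.1 108.5
244 [28 52 86] 167.1 107.6
248 [26 49 83] 164.4 107.4
252 [22 43 79] 161.7 107.3
256 [60 59 56] 146.3 79.6
260 [60 57 53] 143.0 79.2
264 [73 70 63] 143.3 86.1
268 [74 70 62] 142.6 90.8
272 [77 72 66] 143.0 97.2
276 [77 73 64] 142.9 102.5
280 [102  97  85] 142.0 106.2
284 [121 113 102] 140.2 108.0
288 [122 115 102] 137.2 107.7
292 [119 112  99] 135.0 108.8
296 [24 33 45] 92.0 42.9
300 [15 29 41] 92.5 49.9
304 [24 32 46] 92.3 55.5
308 [17 31 42] 91.8 60.5
312 [21 31 43] 91.7 65.9
316 [18 30 40] 92.1 71.7
320 [19 29 43] 92.4 77.3
324 [33 55 80] 90.5 79.5
328 [23 31 43] 86.8 79.3
332 [28 27 27] 193.0 224.8
336 [36 34 32] 191.7 224.5
340 [41 38 38] 192.3 226.7
344 [43 40 42] 192.1 227.8
```

```bash

python3 -m crank '[{"jaw":7.5,"travel":[0,0.15,-2],"twist":0},{"jaw":7.5,"travel":[0,0.15,-4],"twist":0},{"jaw":7.5,"travel":[0,0.15,-6],"twist":0},{"jaw":7.5,"travel":[0,0.15,-6.7],"twist":0},{"jaw":7,"travel":[0,0.15,-6.7],"twist":0},{"jaw":6.5,"travel":[0,0.15,-6.7],"twist":0},{"jaw":6,"travel":[0,0.15,-6.7],"twist":0},{"jaw":5.6,"travel":[0,0.15,-6.7],"twist":0},{"jaw":5.4,"travel":[0,0.15,-6.7],"twist":0},{"jaw":5.2,"travel":[0,0.15,-6.7],"twist":0},{"jaw":5.0,"travel":[0,0.15,-6.7],"twist":0},{"jaw":5.0,"travel":[0,0.15,-6.7],"twist":0}]' 6
python3 -c "
from h import *
s=monitor.sense();print(s['tcp_pos'],s['contact_force'],s['finger_gap'])"
```

```text
clock: 8.0
tcp_pos: [513.3, 166.1, 55.3]
eef_rot: [-0.0, 1.0, 0.02, 0.0]
contact_force: [-2.4, 0.2, 4.9]
finger_gap: 52.1
[513.30921511 166.06238478  55.34523861] [-2.43769717  0.20427791  4.91884782] 52.07759275695799
```

```bash

python3 -m crank '[{"jaw":5.0,"travel":[-0.03,-0.2,0.05],"twist":0},{"jaw":5.0,"travel":[-0.02,-0.5,0.05],"twist":0},{"jaw":5.0,"travel":[0,-0.9,0.05],"twist":0},{"jaw":5.0,"travel":[0.02,-1.3,0.05],"twist":0},{"jaw":5.0,"travel":[0.04,-1.7,0.05],"twist":0},{"jaw":5.0,"travel":[0.05,-2.1,0.05],"twist":0},{"jaw":5.0,"travel":[0.07,-2.5,0.05],"twist":0},{"jaw":5.0,"travel":[0.08,-2.75,0.05],"twist":0},{"jaw":5.0,"travel":[0.08,-2.75,0.05],"twist":0}]'
python3 -c "
from h import *
s=monitor.sense();print(s['tcp_pos'],s['contact_force'],s['finger_gap'])"
```

```text
clock: 8.9
tcp_pos: [514.1, 138.1, 55.6]
eef_rot: [0.0, 1.0, 0.02, -0.0]
contact_force: [0.5, -0.2, -1.6]
finger_gap: 51.8
[514.0801218  138.059212    55.56612111] [ 0.52948596 -0.15148891 -1.61074262] 51.827240636067714
```

```bash

python3 -m crank '[{"jaw":5.0,"travel":[0,-0.1,0],"twist":0},{"jaw":5.0,"travel":[0.01,-0.2,0],"twist":0},{"jaw":5.0,"travel":[0.01,-0.2,0],"twist":0}]'
python3 -m crank '[{"jaw":5.0,"travel":[0,-0.1,0],"twist":0},{"jaw":5.0,"travel":[0,-0.1,0],"twist":0}]'
```

```text
clock: 9.2
tcp_pos: [514.2, 136.5, 55.6]
eef_rot: [0.0, 1.0, 0.02, 0.0]
contact_force: [0.3, -0.6, -1.5]
finger_gap: 51.8
clock: 9.4
tcp_pos: [514.2, 135.5, 55.6]
eef_rot: [-0.0, 1.0, 0.02, 0.0]
contact_force: [0.3, 0.9, -1.0]
finger_gap: 51.7
```

```bash

python3 -m crank '[{"jaw":5.0,"travel":[0,-0.05,0],"twist":0},{"jaw":5.0,"travel":[0,-0.05,0],"twist":0}]'
python3 -m crank '[{"jaw":5.0,"travel":[0,-0.05,0],"twist":0},{"jaw":5.0,"travel":[0,-0.05,0],"twist":0}]'
```

```text
clock: 9.6
tcp_pos: [514.2, 135.0, 55.6]
eef_rot: [-0.0, 1.0, 0.02, 0.0]
contact_force: [1.1, 0.7, -1.2]
finger_gap: 51.7
clock: 9.8
tcp_pos: [514.2, 134.8, 55.6]
eef_rot: [-0.0, 1.0, 0.02, 0.0]
contact_force: [-0.4, 2.6, -1.3]
finger_gap: 51.8
```

```bash

python3 -m crank '[{"jaw":5.4,"travel":[0,0.04,0],"twist":0},{"jaw":6.2,"travel":[0,0.04,0],"twist":0},{"jaw":7,"travel":[0,0.04,0],"twist":0},{"jaw":7.5,"travel":[0,0.04,1],"twist":0},{"jaw":7.5,"travel":[0,0.04,4],"twist":0},{"jaw":7.5,"travel":[-0.1,3,5.5],"twist":0},{"jaw":7.5,"travel":[-0.2,5.5,5.5],"twist":0},{"jaw":7.5,"travel":[-0.23,5.9,5.5],"twist":0},{"jaw":7.5,"travel":[-0.23,5.9,5.5],"twist":0}]'
python3 - <<'E'
from h import *
p,d,c=cap('wrist','w5'); s=monitor.sense();print(s['tcp_pos'],s['contact_force'])
B=(225,60,345,300)
rect(p,d,c,(20,120,60),(35,255,255),B,108,'yellow')
rect(p,d,c,(45,100,30),(85,255,255),B,108,'green')
rect(p,d,c,(105,120,40),(125,255,255),B,108,'blue')
E
```

```text
clock: 10.7
tcp_pos: [511.7, 193.8, 110.9]
eef_rot: [0.0, 1.0, 0.021, 0.0]
contact_force: [-0.9, -0.2, -0.6]
finger_gap: 74.9
[511.5344841  193.0905781  110.57920977] [-0.01639854 -0.01021862  0.04826509]
yellow 2561 1894 rect [511.3 223.3] [50.3 12. ] 2.36 mean [511.3 223.1] px 283.0 203.0 medz 107.3
green 2602 1697 rect [512.4 195.7] [49.9 12.4] 2.34 mean [512.2 195.4] px 283.0 247.0 medz 107.2Traceback (most recent call last):
  File "<stdin>", line 6, in <module>
  File "h.py", line 22, in rect
    i=1+np.argmax(st[1:,4]); ys,xs=np.nonzero(l==i)
        ~~~~~~~~~^^^^^^^^^^
    return _wrapfunc(a, 'argmax', axis=axis, out=out, **kwds)
    return bound(*args, **kwds)
ValueError: attempt to get argmax of an empty sequence
```

View pics/w5.png

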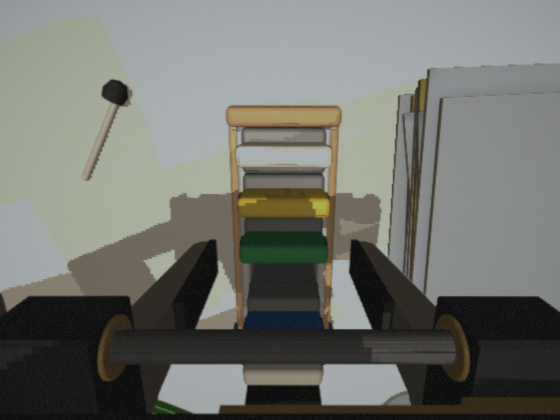

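The view shows the gap open between green (283,247) and blue (283,325). Green and its left neighbours are still a little away from the cheek, so I'll push them left until contact is felt.

```bash

python3 -m crank '[{"jaw":7.5,"travel":[0,0.05,-2],"twist":0},{"jaw":7.5,"travel":[0,0.05,-4],"twist":0},{"jaw":7.5,"travel":[0,0.05,-5.5],"twist":0},{"jaw":7,"travel":[0,0.05,-5.5],"twist":0},{"jaw":6.5,"travel":[0,0.05,-5.5],"twist":0},{"jaw":6,"travel":[0,0.05,-5.5],"twist":0},{"jaw":5.6,"travel":[0,0.05,-5.5],"twist":0},{"jaw":5.4,"travel":[0,0.05,-5.5],"twist":0},{"jaw":5.2,"travel":[0,0.05,-5.5],"twist":0},{"jaw":5.0,"travel":[0,0.05,-5.5],"twist":0},{"jaw":5.0,"travel":[0,0.05,-5.5],"twist":0}]' 6
python3 -m crank '[{"jaw":5.0,"travel":[0,0.05,0.05],"twist":0},{"jaw":5.0,"travel":[0,0.1,0.05],"twist":0},{"jaw":5.0,"travel":[0,0.1,0.05],"twist":0}]'
```

```text
clock: 11.85
tcp_pos: [511.9, 194.1, 55.9]
eef_rot: [-0.0, 1.0, 0.02, 0.0]
contact_force: [-1.3, 1.1, 5.7]
finger_gap: 51.9
clock: 12.15
tcp_pos: [511.8, 194.9, 56.0]
eef_rot: [0.0, 1.0, 0.02, -0.0]
contact_force: [0.6, -1.6, 0.2]
finger_gap: 51.8
```

```bash

python3 -m crank '[{"jaw":5.0,"travel":[0,0.05,0],"twist":0},{"jaw":5.0,"travel":[0,0.05,0],"twist":0}]'
python3 -m crank '[{"jaw":5.0,"travel":[0,0.05,0],"twist":0},{"jaw":5.0,"travel":[0,0.05,0],"twist":0}]'
```

```text
clock: 12.35
tcp_pos: [511.8, 195.2, 56.0]
eef_rot: [0.0, 1.0, 0.02, -0.0]
contact_force: [0.6, -3.7, 1.0]
finger_gap: 52.0
clock: 12.55
tcp_pos: [511.8, 195.4, 56.0]
eef_rot: [0.0, 1.0, 0.02, -0.0]
contact_force: [0.3, -6.2, 1.1]
finger_gap: 52.1
```

```bash

python3 -m crank '[{"jaw":5.4,"travel":[0,-0.12,0],"twist":0},{"jaw":6.2,"travel":[0,-0.12,0],"twist":0},{"jaw":7,"travel":[0,-0.12,0],"twist":0},{"jaw":7.5,"travel":[0,-0.12,1],"twist":0},{"jaw":7.5,"travel":[0,-0.12,4.5],"twist":0},{"jaw":7.5,"travel":[0,-0.12,8.5],"twist":0},{"jaw":7.5,"travel":[0,-3,12],"twist":0},{"jaw":7.5,"travel":[0,-7,14.5],"twist":0},{"jaw":7.5,"travel":[0,-11.5,14.5],"twist":0},{"jaw":7.5,"travel":[1,-16,14.5],"twist":-0.02},{"jaw":7.5,"travel":[1.5,-20.5,14.5],"twist":-0.04},{"jaw":8.5,"travel":[2,-25,14.5],"twist":-0.06},{"jaw":8.5,"travel":[2.5,-29.5,14.5],"twist":-0.08},{"jaw":8.5,"travel":[3,-34,14.5],"twist":-0.1},{"jaw":8.5,"travel":[3.5,-38.5,14.5],"twist":-0.105},{"jaw":8.5,"travel":[4,-43,14.5],"twist":-0.105},{"jaw":8.5,"travel":[4.5,-47,14.5],"twist":-0.105},{"jaw":8.5,"travel":[4.65,-50,14.5],"twist":-0.105},{"jaw":8.5,"travel":[4.65,-51.6,14.5],"twist":-0.105},{"jaw":8.5,"travel":[4.65,-51.7,14.5],"twist":-0.105}]'
python3 -m crank '[{"jaw":8.5,"travel":[0,0,-5],"twist":0},{"jaw":8.5,"travel":[0,0,-7],"twist":0},{"jaw":8.5,"travel":[0,0,-7],"twist":0},{"jaw":8.5,"travel":[0,0,-7],"twist":0}]'
python3 - <<'E'
from h import *
p,d,c=cap('wrist','w6'); s=monitor.sense();print(s['tcp_pos'],s['eef_rot'],s['contact_force'])
rect(p,d,c,(0,120,30),(8,255,255),(230,200,335,275),98,'red')
E
```

```text
clock: 14.55
tcp_pos: [558.2, -322.3, 201.3]
eef_rot: [0.0, 0.999, -0.033, 0.0]
contact_force: [-0.2, 0.9, -0.2]
finger_gap: 84.7
clock: 14.95
tcp_pos: [558.8, -319.8, 131.8]
eef_rot: [-0.0, 0.999, -0.032, 0.0]
contact_force: [-0.3, -1.0, 0.1]
finger_gap: 84.8
[ 559.38439303 -320.41822398  132.70747568] [ 3.12745044e-04  9.99486514e-01 -3.20305507e-02  8.09158234e-04] [4.61311125e-01 2.04134743e-04 8.14994445e-01]
red 1609 1152 rect [ 558.9 -320.4] [12.1 50.1] 86.31 mean [ 558.9 -320.7] px 282.0 233.0 medz 97.3
```

View pics/w6.png

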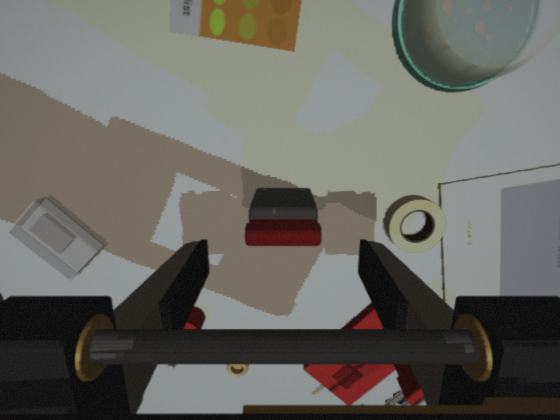

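The view shows the red rib at (283,233), centred between the fingertips at about x=207 and 360. The dosing bottle at about (190,325) is clear of the finger path.

```bash

python3 -m crank '[{"jaw":8.5,"travel":[0,-0.05,-3],"twist":0},{"jaw":8.5,"travel":[0,-0.05,-6],"twist":0},{"jaw":8,"travel":[0,-0.05,-8],"twist":0},{"jaw":7,"travel":[0,-0.05,-8.8],"twist":0},{"jaw":6.4,"travel":[0,-0.05,-8.8],"twist":0},{"jaw":6,"travel":[0,-0.05,-8.8],"twist":0},{"jaw":5.6,"travel":[0,-0.05,-8.8],"twist":0},{"jaw":5.4,"travel":[0,-0.05,-8.8],"twist":0},{"jaw":5.2,"travel":[0,-0.05,-8.8],"twist":0},{"jaw":5.0,"travel":[0,-0.05,-8.8],"twist":0},{"jaw":4.8,"travel":[0,-0.05,-8.8],"twist":0},{"jaw":4.8,"travel":[0,-0.05,-8.8],"twist":0}]' 10
python3 -m crank '[{"jaw":4.8,"travel":[0,0,0.1],"twist":0},{"jaw":4.8,"travel":[0,0,0.3],"twist":0},{"jaw":4.8,"travel":[0,0,0.6],"twist":0},{"jaw":4.8,"travel":[0,0,0.6],"twist":0}]' 12
```

```text
clock: 16.2
tcp_pos: [558.6, -321.7, 43.8]
eef_rot: [0.0, 0.999, -0.033, 0.0]
contact_force: [-2.3, 0.7, 6.5]
finger_gap: 51.6
clock: 16.6
tcp_pos: [558.6, -321.6, 49.4]
eef_rot: [0.0, 0.999, -0.032, 0.0]
contact_force: [-0.1, -0.1, -1.1]
finger_gap: 52.2
```

```bash

python3 -m crank '[{"jaw":4.8,"travel":[0,0,2],"twist":0},{"jaw":4.8,"travel":[0,0,6],"twist":0},{"jaw":4.8,"travel":[0,0,10],"twist":0},{"jaw":4.8,"travel":[0,1.5,13.5],"twist":0},{"jaw":4.8,"travel":[-0.5,4.5,15],"twist":0.02},{"jaw":4.8,"travel":[-1,8,15],"twist":0.04},{"jaw":4.8,"travel":[-1.5,12,15],"twist":0.06},{"jaw":4.8,"travel":[-2,16,15],"twist":0.08},{"jaw":4.8,"travel":[-2.5,20,15],"twist":0.105},{"jaw":4.8,"travel":[-3,24,15],"twist":0.105},{"jaw":4.8,"travel":[-3.5,28,15],"twist":0.105},{"jaw":4.8,"travel":[-4,32,15],"twist":0.105},{"jaw":4.8,"travel":[-4.5,36,15],"twist":0.105},{"jaw":4.8,"travel":[-4.56,40,15],"twist":0.105},{"jaw":4.8,"travel":[-4.56,44,15],"twist":0.105},{"jaw":4.8,"travel":[-4.56,47,15],"twist":0.105},{"jaw":4.8,"travel":[-4.56,48.4,15],"twist":0.105},{"jaw":4.8,"travel":[-4.56,48.6,15],"twist":0.105},{"jaw":4.8,"travel":[-4.56,48.6,15],"twist":0.105}]'
python3 -m crank '[{"jaw":4.8,"travel":[0,0,-1.5],"twist":0},{"jaw":4.8,"travel":[0,0,-2.5],"twist":0},{"jaw":4.8,"travel":[0,0,-2.5],"twist":0},{"jaw":4.8,"travel":[0,0,-2.5],"twist":0}]'
python3 - <<'E'
from h import *
p,d,c=cap('wrist','w7'); s=monitor.sense();print(s['tcp_pos'],s['eef_rot'],s['contact_force'])
cap('top','t7'); cap('scene','s7')
E
```

```text
clock: 18.5
tcp_pos: [512.7, 164.0, 198.9]
eef_rot: [0.0, 1.0, 0.02, -0.0]
contact_force: [0.4, -0.2, -1.6]
finger_gap: 51.7
clock: 18.9
tcp_pos: [512.7, 163.7, 174.0]
eef_rot: [0.0, 1.0, 0.019, -0.0]
contact_force: [0.3, 0.7, -1.9]
finger_gap: 51.7
[513.008977   163.9930483  174.33764245] [2.53745702e-05 9.99807153e-01 1.96381150e-02 1.43959301e-05] [ 0.10444458 -0.12558243 -0.96901905]
```

View pics/w7.png

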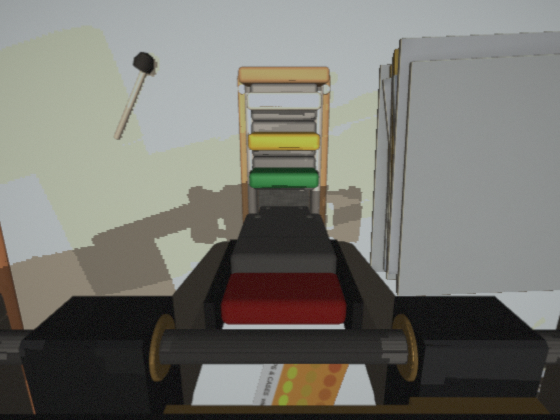

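Wrist view: the red rib is at about (285,297), held over the gap, with green at (285,178) ahead of it. Next I'll check the top and scene pictures.

```bash
python3 - <<'E'
from h import *
p,d,c=load('w7'); o,_=ray(c,[[280,210]]); print('cam',o)
P=rect(p,d,c,(0,120,30),(8,255,255),(215,260,355,325),228,'red'); print(P.min(0),P.max(0))
P=rect(p,d,c,(45,100,30),(85,255,255),(230,160,340,195),108,'green');print(P.min(0),P.max(0))
for v in range(200,325,4):
    P=withd(c,[(285,v)],[d[v,285]])[0]; print(v,p[v,285],P[1].round(1),P[2].round(1))
a=cv2.cvtColor(load('s7')[0],cv2.COLOR_RGB2BGR)[200:310,110:270]
b=cv2.cvtColor(load('t7')[0],cv2.COLOR_RGB2BGR)[180:260,140:260]
cv2.imwrite('pics/s7z.png',cv2.resize(a,None,fx=5,fy=5)); cv2.imwrite('pics/t7z.png',cv2.resize(b,None,fx=6,fy=6))
E
```

```text
cam [510.21318292 242.40679918 343.71535662]
red 5211 3173 rect [513.3 166.1] [51.  13.4] 2.18 mean [513.3 165.6] px 283.0 300.0 medz 227.4
[487.72404642 158.53132925] [538.81892764 173.16969763]
green 1284 1069 rect [512.4 195.2] [49.3 11.2] 2.22 mean [512.4 195.2] px 283.0 178.0 medz 107.3
[487.84536596 188.72025466] [537.21757442 201.68700394]
200 [78 77 72] 153.4 8.9
204 [71 69 64] 149.0 9.0
208 [37 36 36] 148.2 21.4
212 [41 41 39] 147.9 34.6
216 [41 41 39] 177.5 140.2
220 [40 40 38] 177.3 147.9
224 [39 39 37] 176.7 153.9
228 [39 37 36] 177.2 162.6
232 [39 39 38] 177.3 169.6
236 [37 37 34] 177.3 175.7
240 [41 40 38] 177.7 182.6
244 [39 37 35] 177.3 187.1
248 [42 42 40] 177.2 192.0
252 [40 37 37] 177.3 197.3
256 [55 54 52] 175.3 197.5
260 [61 58 57] 173.6 198.4
264 [63 62 59] 171.9 199.3
268 [63 61 57] 169.9 199.6
272 [59 49 47] 168.0 199.9
276 [59 16 14] 169.5 206.7
280 [62 18 19] 169.1 209.9
284 [61 23 16] 169.7 214.5
288 [60 13 13] 168.9 216.5
292 [59 13 16] 169.3 220.5
296 [63 17 17] 169.3 223.6
300 [73 15 14] 168.3 225.1
304 [91 22 23] 168.1 227.7
308 [100  31  30] 166.6 228.3
312 [97 26 19] 164.8 228.3
316 [99 29 26] 162.7 227.9
320 [96 28 21] 160.8 227.9
324 [129 109 108] 157.2 225.6
```

View pics/s7z.png

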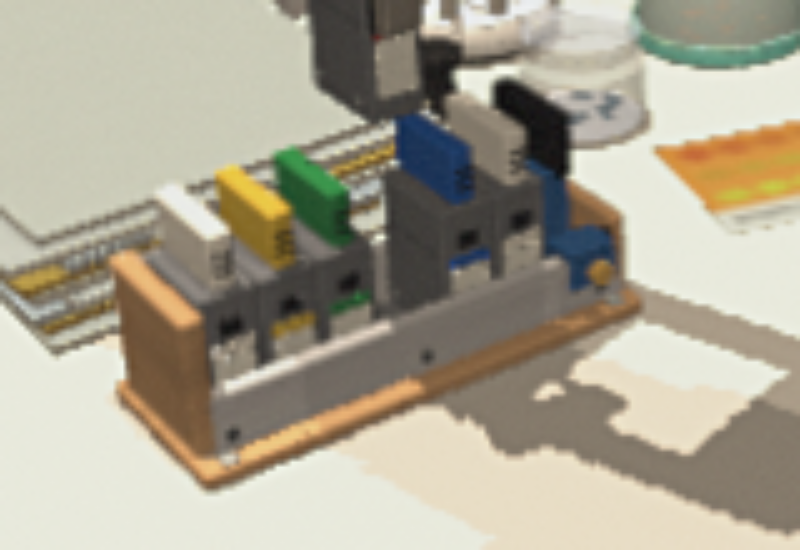

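View pics/t7z.png

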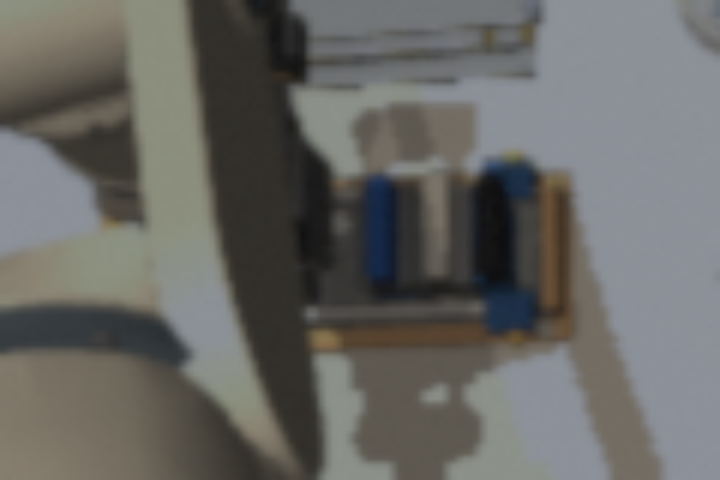

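```bash
python3 - <<'E'
from h import *
for f,rows in(('w5',range(228,266,3)),('w7',range(158,204,3))):
  p,d,c=load(f); print(f)
  for v in rows:
    u=np.arange(265,300); P=np.median(withd(c,np.c_[u,0*u+v],d[v,u]),0); print(v,p[v,283],P[1].round(1),P[2].round(1))
p,d,c=load('t7')
ys,xs=np.nonzero(mask(p,(105,120,60),(125,255,255),(198,205,210,230)));P=onz(c,np.c_[xs,ys],108);print('blue top',len(xs),P.mean(0),P.min(0),P.max(0))
E
```

```text
w5
228 [60 58 57] 199.9 79.5
231 [35 49 32] 199.4 83.5
234 [20 44 26] 199.4 88.8
237 [21 44 24] 199.4 94.3
240 [16 42 23] 199.4 98.7
243 [25 47 28] 199.4 103.6
246 [23 58 31] 198.6 106.3
249 [35 70 40] 197.1 107.0
252 [31 72 40] 195.6 107.7
255 [31 71 40] 193.7 107.7
258 [33 71 40] 191.8 107.6
261 [23 65 33] 189.7 107.3
264 [33 36 30] 148.0 25.6
w7
158 [98 95 89] 207.0 78.9
161 [130 126 118] 204.7 79.6
164 [129 126 118] 202.2 79.8
167 [78 87 74] 200.3 82.6
170 [29 56 35] 200.3 97.2
173 [40 92 51] 199.7 106.3
176 [ 68 138  80] 197.6 107.4
179 [ 68 139  80] 195.6 107.7
182 [ 62 132  76] 193.3 107.6
185 [32 78 41] 191.0 107.5
188 [53 53 49] 182.2 79.0
191 [71 71 66] 163.3 10.0
194 [71 70 66] 160.0 9.7
197 [74 74 68] 156.7 10.2
200 [75 75 69] 153.5 9.7
203 [71 70 65] 150.2 9.8
blue top 49 [513.99079054 133.38347648 108.        ] [491.53702519 128.56306743 108.        ] [535.76256326 137.2590719  108.        ]
```

```bash

python3 -m crank '[{"jaw":4.8,"travel":[0.0,0.08,-1],"twist":0},{"jaw":4.8,"travel":[0,0.08,-2.5],"twist":0},{"jaw":4.8,"travel":[0,0.08,-4],"twist":0},{"jaw":4.8,"travel":[0,0.08,-4.4],"twist":0},{"jaw":4.8,"travel":[0,0.08,-4.4],"twist":0}]'
python3 - <<'E'
from h import *
p,d,c=cap('wrist','w8'); s=monitor.sense();print(s['tcp_pos'],s['eef_rot'],s['contact_force'])
for v in range(180,330,4):
    u=np.arange(265,300); P=np.median(withd(c,np.c_[u,0*u+v],d[v,u]),0); print(v,p[v,283],P[1].round(1),P[2].round(1))
cap('scene','s8')
a=cv2.cvtColor(load('s8')[0],cv2.COLOR_RGB2BGR)[200:310,110:270]
cv2.imwrite('pics/s8z.png',cv2.resize(a,None,fx=5,fy=5))
E
```

```text
clock: 19.55
tcp_pos: [512.3, 165.2, 129.4]
eef_rot: [0.0, 1.0, 0.02, -0.001]
contact_force: [-0.1, -0.6, -0.9]
finger_gap: 51.6
[512.79775277 165.3716688  130.03216531] [ 2.70099983e-05  9.99799294e-01  2.00335689e-02 -1.62818843e-04] [ 0.2279368   0.0162001  -1.10497934]
180 [61 76 60] 200.2 83.0
184 [24 53 32] 200.3 95.8
188 [36 81 44] 199.9 105.6
192 [ 68 137  79] 197.9 107.4
196 [34 77 44] 195.4 107.8
200 [36 77 43] 192.8 107.3
204 [32 67 39] 190.3 107.0
208 [74 73 68] 159.3 10.1
212 [68 67 63] 155.4 9.9
216 [39 42 39] 178.7 94.7
220 [41 39 39] 178.6 102.9
224 [41 40 39] 178.6 110.7
228 [40 39 39] 178.6 118.0
232 [40 41 39] 178.7 124.7
236 [34 36 34] 178.6 130.9
240 [40 41 39] 178.7 136.9
244 [40 38 38] 178.7 142.2
248 [42 39 41] 178.6 147.4
252 [41 40 37] 178.7 152.4
256 [57 56 55] 177.4 154.3
260 [65 63 61] 175.7 155.2
264 [62 61 60] 173.7 155.3
268 [64 61 59] 171.6 155.2
272 [62 52 49] 169.4 155.2
276 [59 12 16] 170.7 161.6
280 [62 19 17] 170.7 165.4
284 [63 19 17] 170.7 169.1
288 [63 19 20] 170.7 172.5
292 [64 19 21] 170.6 175.6
296 [65 20 20] 170.6 178.7
300 [76 22 20] 170.2 181.3
304 [93 28 25] 169.2 182.5
308 [101  28  25] 167.7 183.1
312 [99 23 22] 166.1 183.2
316 [99 28 26] 164.0 183.0
320 [97 24 19] 162.2 183.2
324 [108  79  70] 159.8 182.4
328 [140 132 117] 102.2 107.1
```

View pics/w8.png

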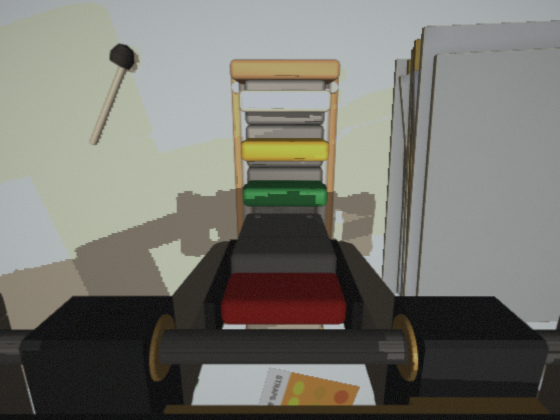

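View pics/s8z.png

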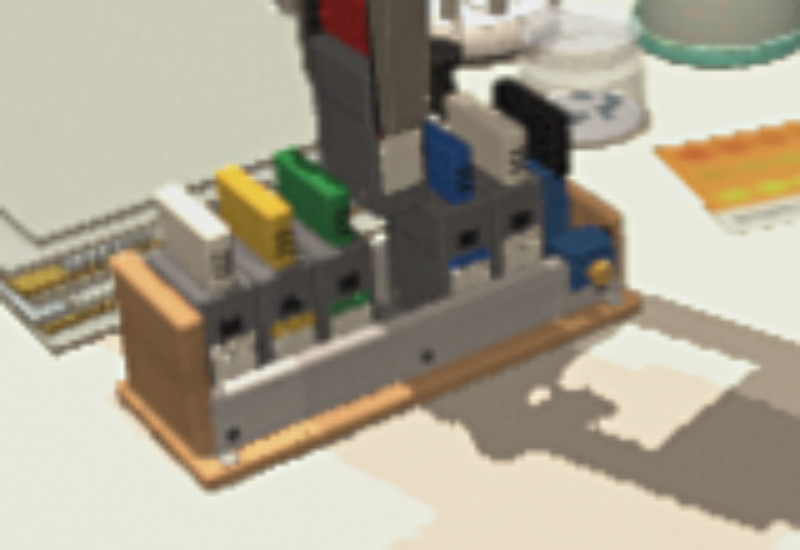

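Red's faces are at y ≈150.7 and 178.7, and the gap runs from 148.0 to 180.3, so I'll shift by −0.5 mm and lower slowly with force checks.

```bash

python3 -m crank '[{"jaw":4.8,"travel":[0.0,-0.05,-0.3],"twist":0},{"jaw":4.8,"travel":[0,-0.05,-0.7],"twist":0},{"jaw":4.8,"travel":[0,-0.05,-1.1],"twist":0},{"jaw":4.8,"travel":[0,-0.05,-1.4],"twist":0},{"jaw":4.8,"travel":[0,-0.05,-1.4],"twist":0}]'
python3 -m crank '[{"jaw":4.8,"travel":[0.0,0,-0.4],"twist":0},{"jaw":4.8,"travel":[0,0,-0.8],"twist":0},{"jaw":4.8,"travel":[0,0,-1.2],"twist":0},{"jaw":4.8,"travel":[0,0,-1.6],"twist":0},{"jaw":4.8,"travel":[0,0,-2.0],"twist":0},{"jaw":4.8,"travel":[0,0,-2.5],"twist":0},{"jaw":4.8,"travel":[0,0,-2.5],"twist":0}]'
```

```text
clock: 20.15
tcp_pos: [512.5, 164.7, 115.6]
eef_rot: [0.0, 1.0, 0.02, -0.0]
contact_force: [-0.3, -0.7, -1.6]
finger_gap: 51.6
clock: 20.85
tcp_pos: [512.3, 164.6, 90.3]
eef_rot: [0.0, 1.0, 0.02, -0.001]
contact_force: [-0.7, 0.1, -0.9]
finger_gap: 52.0
```

```bash

python3 -m crank '[{"jaw":4.8,"travel":[0.05,0,-0.1],"twist":0},{"jaw":4.8,"travel":[0.05,0,-0.3],"twist":0},{"jaw":4.8,"travel":[0.05,0,-0.5],"twist":0},{"jaw":4.8,"travel":[0.05,0,-0.7],"twist":0},{"jaw":4.8,"travel":[0.05,0,-0.7],"twist":0}]'
python3 -m crank '[{"jaw":4.8,"travel":[0,0,-0.15],"twist":0},{"jaw":4.8,"travel":[0,0,-0.3],"twist":0},{"jaw":4.8,"travel":[0,0,-0.3],"twist":0}]'
```

```text
clock: 21.35
tcp_pos: [513.1, 164.7, 83.8]
eef_rot: [0.0, 1.0, 0.02, -0.0]
contact_force: [-0.2, 0.3, -0.7]
finger_gap: 51.7
clock: 21.65
tcp_pos: [513.2, 164.8, 80.9]
eef_rot: [0.0, 1.0, 0.02, -0.0]
contact_force: [-0.5, 0.2, -1.8]
finger_gap: 51.8
```

```bash

python3 -m crank '[{"jaw":4.8,"travel":[0,0,-0.2],"twist":0},{"jaw":4.8,"travel":[0,0,-0.4],"twist":0},{"jaw":4.8,"travel":[0,0,-0.6],"twist":0},{"jaw":4.8,"travel":[0,0,-0.6],"twist":0}]'
python3 -m crank '[{"jaw":4.8,"travel":[0,0,-0.3],"twist":0},{"jaw":4.8,"travel":[0,0,-0.6],"twist":0},{"jaw":4.8,"travel":[0,0,-0.9],"twist":0},{"jaw":4.8,"travel":[0,0,-1.2],"twist":0},{"jaw":4.8,"travel":[0,0,-1.5],"twist":0},{"jaw":4.8,"travel":[0,0,-1.6],"twist":0},{"jaw":4.8,"travel":[0,0,-1.6],"twist":0}]'
```

```text
clock: 22.05
tcp_pos: [513.0, 164.7, 74.7]
eef_rot: [0.0, 1.0, 0.02, -0.0]
contact_force: [-0.3, 0.4, -1.7]
finger_gap: 52.0
clock: 22.75
tcp_pos: [513.2, 164.7, 58.8]
eef_rot: [0.0, 1.0, 0.02, -0.0]
contact_force: [-0.2, 0.3, -1.0]
finger_gap: 51.7
```

Red is in the channel with about 5 mm to the floor. I'll go down gently until contact.

```bash

python3 -m crank '[{"jaw":4.8,"travel":[0,0,-0.1],"twist":0},{"jaw":4.8,"travel":[0,0,-0.2],"twist":0},{"jaw":4.8,"travel":[0,0,-0.3],"twist":0},{"jaw":4.8,"travel":[0,0,-0.36],"twist":0},{"jaw":4.8,"travel":[0,0,-0.4],"twist":0},{"jaw":4.8,"travel":[0,0,-0.4],"twist":0}]'
python3 -m crank '[{"jaw":4.8,"travel":[0,0,-0.05],"twist":0},{"jaw":4.8,"travel":[0,0,-0.05],"twist":0}]'
```

```text
clock: 23.35
tcp_pos: [513.3, 164.8, 55.1]
eef_rot: [0.0, 1.0, 0.02, -0.0]
contact_force: [-0.1, 0.5, -1.1]
finger_gap: 52.1
clock: 23.55
tcp_pos: [513.3, 164.8, 54.5]
eef_rot: [0.0, 1.0, 0.02, -0.0]
contact_force: [-0.4, -0.8, -1.0]
finger_gap: 51.9
```

```bash

python3 -m crank '[{"jaw":4.8,"travel":[0,0,-0.05],"twist":0},{"jaw":4.8,"travel":[0,0,-0.05],"twist":0}]'
python3 -m crank '[{"jaw":4.8,"travel":[0,0,-0.04],"twist":0},{"jaw":4.8,"travel":[0,0,-0.04],"twist":0}]'
```

```text
clock: 23.75
tcp_pos: [513.2, 164.8, 54.0]
eef_rot: [0.0, 1.0, 0.02, -0.0]
contact_force: [1.1, -0.7, -1.8]
finger_gap: 51.8
clock: 23.95
tcp_pos: [513.3, 164.8, 53.8]
eef_rot: [-0.0, 1.0, 0.02, -0.0]
contact_force: [0.2, -0.5, 0.1]
finger_gap: 51.8
```

```bash

python3 -m crank '[{"jaw":4.8,"travel":[0,0,-0.04],"twist":0},{"jaw":4.8,"travel":[0,0,-0.04],"twist":0}]'
```

```text
clock: 24.15
tcp_pos: [513.3, 164.8, 53.7]
eef_rot: [-0.0, 1.0, 0.02, 0.0]
contact_force: [-2.0, -0.5, 6.2]
finger_gap: 51.9
```

```bash

python3 -m crank '[{"jaw":4.8,"travel":[0,0,0.05],"twist":0},{"jaw":5.4,"travel":[0,0,0.05],"twist":0},{"jaw":5.8,"travel":[0,0,0.05],"twist":0},{"jaw":6.6,"travel":[0,0,0.05],"twist":0},{"jaw":7.4,"travel":[0,0,0.05],"twist":0},{"jaw":7.5,"travel":[0,0,1],"twist":0},{"jaw":7.5,"travel":[0,0,4],"twist":0},{"jaw":7.5,"travel":[0,0,7],"twist":0},{"jaw":7.5,"travel":[0.1,-4,7],"twist":0},{"jaw":7.5,"travel":[0.28,-7.5,7],"twist":0},{"jaw":7.5,"travel":[0.3,-8.1,7],"twist":0},{"jaw":7.5,"travel":[0.3,-8.1,7],"twist":0}]'
python3 - <<'E'
from h import *
p,d,c=cap('wrist','w9'); s=monitor.sense();print(s['tcp_pos'],s['eef_rot'],s['contact_force'])
for v in range(60,290,4):
    u=np.arange(265,300); P=np.median(withd(c,np.c_[u,0*u+v],d[v,u]),0); print(v,p[v,283],P[1].round(1),P[2].round(1))
E
```

```text
clock: 25.35
tcp_pos: [516.5, 83.1, 123.9]
eef_rot: [-0.0, 1.0, 0.019, 0.0]
contact_force: [-0.4, 0.5, -0.4]
finger_gap: 74.6
[516.47853307  83.83245634 123.72005607] [-1.82104278e-04  9.99813567e-01  1.93064588e-02  2.41470963e-04] [ 0.22719956  0.80175826 -1.82989321]
60 [19 45 21] 188.5 105.1
64 [23 41 25] 188.4 91.7
68 [78 77 74] 187.6 79.6
72 [141 137 128] 185.4 79.8
76 [128 123 117] 183.1 79.4
80 [56 55 53] 181.0 78.0
84 [40 41 38] 180.3 57.3
88 [121 118 112] 176.3 79.2
92 [143 139 129] 173.9 79.5
96 [103  69  65] 171.6 79.7
100 [157  44  42] 168.2 107.3
104 [163  52  47] 166.1 107.8
108 [162  49  46] 164.1 107.7
112 [161  46  42] 162.0 107.7
116 [124  29  26] 159.9 107.0
120 [59 57 55] 157.1 79.8
124 [106 103  97] 154.7 79.5
128 [86 83 79] 152.2 79.1
132 [37 39 36] 148.1 49.5
136 [87 84 81] 147.2 78.8
140 [125 120 114] 144.8 79.7
144 [123 119 112] 142.2 79.7
148 [50 53 66] 140.1 84.1
152 [18 41 75] 139.9 104.8
156 [ 50  84 139] 138.0 107.2
160 [ 55  92 149] 135.8 107.6
164 [ 47  84 142] 133.5 107.6
168 [ 40  76 131] 131.1 107.4
172 [67 71 81] 128.5 105.5
176 [64 63 60] 121.1 78.7
180 [102  98  93] 118.5 79.1
184 [117 113 108] 115.8 79.8
188 [117 112 107] 113.1 80.0
192 [75 71 64] 112.0 86.8
196 [77 71 64] 112.1 97.3
200 [94 88 78] 111.7 105.8
204 [118 112 100] 109.7 107.4
208 [120 114 102] 107.3 107.7
212 [119 112  98] 104.8 107.8
216 [107 101  91] 102.2 107.3
220 [30 49 67] 90.5 79.6
224 [20 38 55] 87.6 79.5
228 [13 13 10] 87.2 86.5
232 [12 14 13] 87.2 94.1
236 [12 10 10] 87.1 101.3
240 [20 24 23] 86.4 106.3
244 [24 23 22] 84.2 107.5
248 [23 23 22] 81.7 107.7
252 [11 11 12] 79.0 107.4
256 [114 107  94] 26.7 -0.5
260 [136 128 113] 22.6 -0.4
264 [135 126 112] 18.2 -0.8
268 [136 128 113] 13.9 -0.7
272 [136 129 113] 9.6 -0.2
276 [136 127 113] 5.1 -0.4
280 [135 126 111] 0.7 -0.4
284 [134 126 112] -3.9 -0.6
288 [136 129 112] -8.2 -0.4
```

View pics/w9.png

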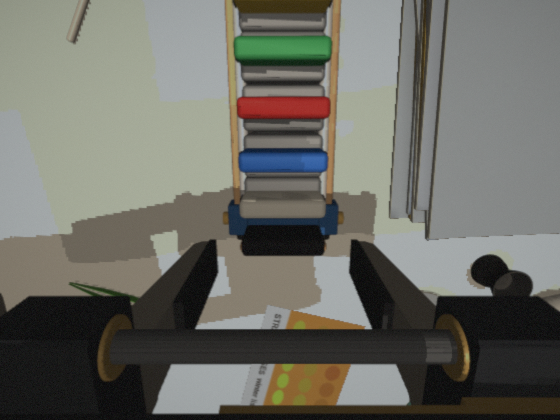

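The view shows the red rib at (284,107), between green (283,48) and blue (283,161). Its top reads z≈107.7 like its neighbours, so it stands on the floor. The grip rib is at (284,240), y≈81. Next is pinching the follower.

```bash

python3 -m crank '[{"jaw":7.5,"travel":[0,-0.2,-2],"twist":0},{"jaw":7.5,"travel":[0,-0.2,-4],"twist":0},{"jaw":7,"travel":[0,-0.2,-4.6],"twist":0},{"jaw":6.4,"travel":[0,-0.2,-4.6],"twist":0},{"jaw":6,"travel":[0,-0.2,-4.6],"twist":0},{"jaw":5.6,"travel":[0,-0.2,-4.6],"twist":0},{"jaw":5.4,"travel":[0,-0.2,-4.6],"twist":0},{"jaw":5.2,"travel":[0,-0.2,-4.6],"twist":0},{"jaw":4.8,"travel":[0,-0.2,-4.6],"twist":0},{"jaw":4.8,"travel":[0,-0.2,-4.6],"twist":0}]' 10
python3 -m crank '[{"jaw":4.8,"travel":[0,0,0],"twist":0},{"jaw":4.8,"travel":[0,0,0],"twist":0}]' 30
python3 -m crank '[{"jaw":4.8,"travel":[-0.01,0.1,0],"twist":0},{"jaw":4.8,"travel":[-0.01,0.2,0],"twist":0},{"jaw":4.8,"travel":[-0.01,0.3,0],"twist":0},{"jaw":4.8,"travel":[-0.01,0.3,0],"twist":0}]'
```

```text
clock: 26.4
tcp_pos: [516.2, 81.8, 77.7]
eef_rot: [-0.0, 1.0, 0.02, -0.0]
contact_force: [-2.6, 0.4, 5.4]
finger_gap: 52.2
clock: 26.6
tcp_pos: [516.2, 81.8, 77.7]
eef_rot: [-0.0, 1.0, 0.02, -0.0]
contact_force: [-2.3, -0.4, 6.4]
finger_gap: 51.9
clock: 27.0
tcp_pos: [516.2, 83.5, 77.7]
eef_rot: [0.001, 1.0, 0.02, -0.0]
contact_force: [-2.7, -8.2, 6.1]
finger_gap: 51.5
```

```bash

for i in 1; do python3 -m crank '[{"jaw":4.8,"travel":[0,0.05,0],"twist":0},{"jaw":4.8,"travel":[0,0.1,0],"twist":0},{"jaw":4.8,"travel":[0,0.1,0],"twist":0}]'; done
python3 -m crank '[{"jaw":4.8,"travel":[0,0.05,0],"twist":0},{"jaw":4.8,"travel":[0,0.1,0],"twist":0},{"jaw":4.8,"travel":[0,0.1,0],"twist":0}]'
```

```text
clock: 27.3
tcp_pos: [516.2, 84.3, 77.7]
eef_rot: [0.001, 1.0, 0.02, -0.0]
contact_force: [-2.0, -9.4, 6.4]
finger_gap: 52.0
clock: 27.6
tcp_pos: [516.1, 85.2, 77.7]
eef_rot: [0.001, 1.0, 0.02, -0.0]
contact_force: [-1.6, -10.0, 7.2]
finger_gap: 51.8
```

```bash

python3 -m crank '[{"jaw":4.8,"travel":[0,0.05,0],"twist":0},{"jaw":4.8,"travel":[0,0.05,0],"twist":0}]'
python3 -m crank '[{"jaw":4.8,"travel":[0,0.05,0],"twist":0},{"jaw":4.8,"travel":[0,0.05,0],"twist":0}]'
```

```text
clock: 27.8
tcp_pos: [516.1, 85.7, 77.7]
eef_rot: [0.001, 1.0, 0.02, -0.0]
contact_force: [-2.1, -10.4, 7.8]
finger_gap: 51.3
clock: 28.0
tcp_pos: [516.1, 86.2, 77.7]
eef_rot: [0.001, 1.0, 0.02, -0.0]
contact_force: [-1.5, -9.4, 8.0]
finger_gap: 51.7
```

```bash

python3 -m crank '[{"jaw":4.8,"travel":[0,0.05,0],"twist":0},{"jaw":4.8,"travel":[0,0.05,0],"twist":0}]'
```

```text
clock: 28.2
tcp_pos: [516.1, 86.6, 77.7]
eef_rot: [0.001, 1.0, 0.02, -0.0]
contact_force: [-1.8, -11.5, 7.6]
finger_gap: 51.8
```

```bash

python3 -m crank '[{"jaw":4.8,"travel":[0,0.05,0],"twist":0},{"jaw":4.8,"travel":[0,0.05,0],"twist":0}]'
```

```text
clock: 28.4
tcp_pos: [516.1, 86.7, 77.7]
eef_rot: [0.002, 1.0, 0.02, -0.0]
contact_force: [-1.8, -13.6, 7.4]
finger_gap: 51.7
```

```bash

python3 -m crank '[{"jaw":4.8,"travel":[0,0.05,0],"twist":0},{"jaw":4.8,"travel":[0,0.05,0],"twist":0}]'
```

```text
clock: 28.6
tcp_pos: [516.1, 86.9, 77.7]
eef_rot: [0.002, 1.0, 0.021, -0.0]
contact_force: [-2.2, -16.3, 7.8]
finger_gap: 51.8
```

```bash

python3 -m crank '[{"jaw":4.8,"travel":[0,0.05,0],"twist":0},{"jaw":4.8,"travel":[0,0.05,0],"twist":0}]'
python3 -m crank '[{"jaw":5.4,"travel":[0,0,0],"twist":0},{"jaw":6.2,"travel":[0,0,0],"twist":0},{"jaw":7.2,"travel":[0,0,0],"twist":0},{"jaw":7.5,"travel":[0,0,1],"twist":0},{"jaw":7.5,"travel":[0,0,4.5],"twist":0},{"jaw":7.5,"travel":[0,-0.1,5],"twist":0},{"jaw":7.5,"travel":[0,-0.1,5],"twist":0},{"jaw":7.5,"travel":[0,-0.1,5],"twist":0}]'
python3 - <<'E'
from h import *
p,d,c=cap('wrist','w10'); s=monitor.sense();print(s['tcp_pos'],s['eef_rot'],s['contact_force'])
for v in range(60,290,3):
    u=np.arange(265,300); P=np.median(withd(c,np.c_[u,0*u+v],d[v,u]),0); print(v,p[v,283],P[1].round(1),P[2].round(1))
E
```

```text
clock: 28.8
tcp_pos: [516.1, 87.0, 77.7]
eef_rot: [0.002, 1.0, 0.021, -0.0]
contact_force: [-1.6, -17.9, 7.3]
finger_gap: 51.9
clock: 29.6
tcp_pos: [515.9, 88.8, 127.0]
eef_rot: [-0.0, 1.0, 0.02, -0.0]
contact_force: [-0.0, -0.8, -0.1]
finger_gap: 74.9
[515.56886171  88.76579559 126.62332175] [ 6.05887400e-05  9.99799348e-01  2.00242333e-02 -5.39270222e-04] [-0.04499033  0.38291178 -0.17637135]
60 [ 75 149  86] 194.3 107.9
63 [ 74 147  85] 192.9 107.7
66 [ 69 140  81] 191.4 107.7
69 [ 49 107  60] 190.0 107.2
72 [28 54 33] 188.7 105.0
75 [22 42 28] 188.5 92.1
78 [78 75 72] 188.0 79.6
81 [97 95 90] 186.3 79.8
84 [143 139 129] 184.5 79.5
87 [117 114 107] 182.8 79.3
90 [61 60 57] 181.1 78.0
93 [99 96 92] 179.3 78.9
96 [144 140 132] 177.4 79.7
99 [144 139 131] 175.6 79.5
102 [124 115 111] 173.8 79.8
105 [139  39  36] 171.5 107.0
108 [160  48  44] 169.9 107.4
111 [162  50  45] 168.3 107.7
114 [162  49  46] 166.7 107.5
117 [163  49  45] 165.1 107.6
120 [153  41  37] 163.5 107.6
123 [117  29  27] 161.8 106.8
126 [73 71 67] 159.1 79.8
129 [117 113 107] 157.3 79.5
132 [105 103  95] 155.3 79.6

[... 735 characters left out ...]
7.8
213 [118 112  99] 109.1 107.7
216 [106  99  89] 107.0 107.0
219 [28 46 63] 95.8 79.4
222 [27 45 66] 93.8 79.6
225 [18 23 30] 92.1 80.9
228 [19 16 16] 91.9 86.8
231 [17 14 14] 92.0 92.9
234 [12 10 12] 92.0 98.5
237 [10 10 10] 91.9 103.6
240 [21 16 17] 91.1 106.6
243 [23 25 24] 89.5 107.4
246 [19 18 18] 87.6 107.6
249 [17 20 18] 85.4 107.6
252 [21 25 24] 83.5 107.5
255 [51 41 32] 81.1 106.8
258 [133 124 111] 28.9 -0.4
261 [135 127 112] 25.8 -0.3
264 [135 126 112] 22.4 -0.4
267 [135 126 112] 19.2 -0.5
270 [133 125 110] 15.9 -0.5
273 [136 128 113] 12.6 -0.5
276 [135 126 111] 9.2 -0.4
279 [136 127 113] 5.9 -0.5
282 [135 127 111] 2.6 -0.6
285 [135 127 111] -0.8 -0.2
288 [135 126 112] -4.3 -0.3
```

View pics/w10.png

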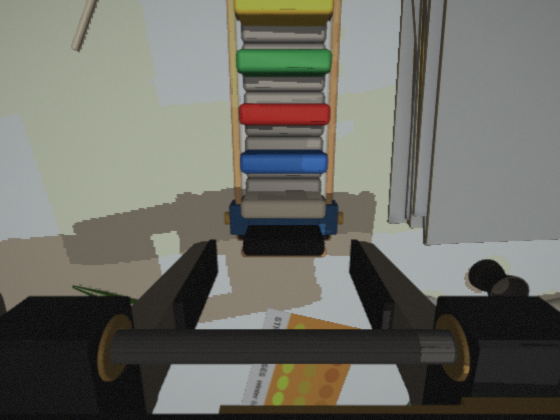

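The row is closed up at a 28 mm pitch with all rib tops at z≈107.6. The follower face and white_right's right side are both at y≈96.9. I'll retract and take a last look.

```bash

python3 -m crank '[{"jaw":7.5,"travel":[0,0,3],"twist":0},{"jaw":7.5,"travel":[0,-2,7],"twist":0},{"jaw":7.5,"travel":[0,-6,11],"twist":0},{"jaw":7.5,"travel":[0,-10,14],"twist":0},{"jaw":7.5,"travel":[0,-14,14],"twist":0},{"jaw":7.5,"travel":[0,-16,14],"twist":0},{"jaw":7.5,"travel":[0,-16,14],"twist":0},{"jaw":7.5,"travel":[0,-16,14],"twist":0}]'
python3 - <<'E'
from h import *
cap('scene','s11');cap('top','t11')
a=cv2.cvtColor(load('s11')[0],cv2.COLOR_RGB2BGR)[200:310,110:270]
b=cv2.cvtColor(load('t11')[0],cv2.COLOR_RGB2BGR)[140:300,140:420]
cv2.imwrite('pics/s11z.png',cv2.resize(a,None,fx=5,fy=5)); cv2.imwrite('pics/t11z.png',cv2.resize(b,None,fx=2.8,fy=2.8))
E
```

```text
clock: 30.45
tcp_pos: [515.7, -71.0, 266.3]
eef_rot: [-0.0, 1.0, 0.019, -0.001]
contact_force: [-0.3, 0.5, 0.1]
finger_gap: 75.1
```

View pics/s11z.png

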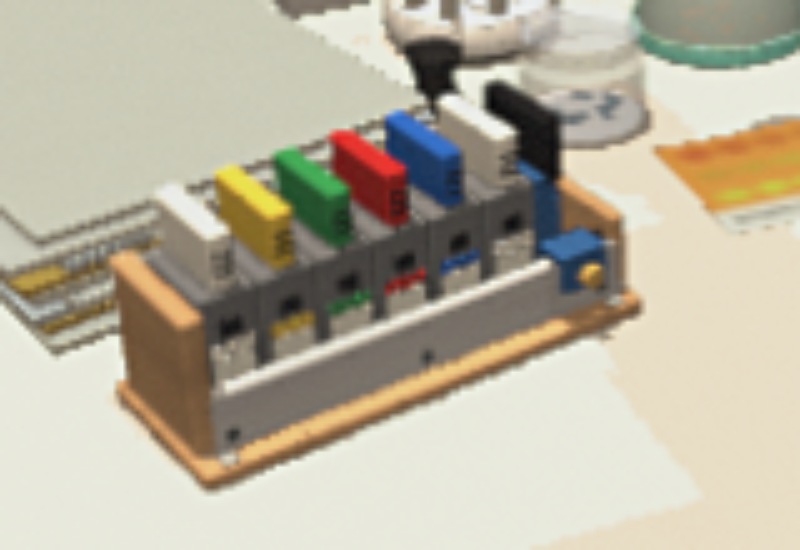

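View pics/t11z.png

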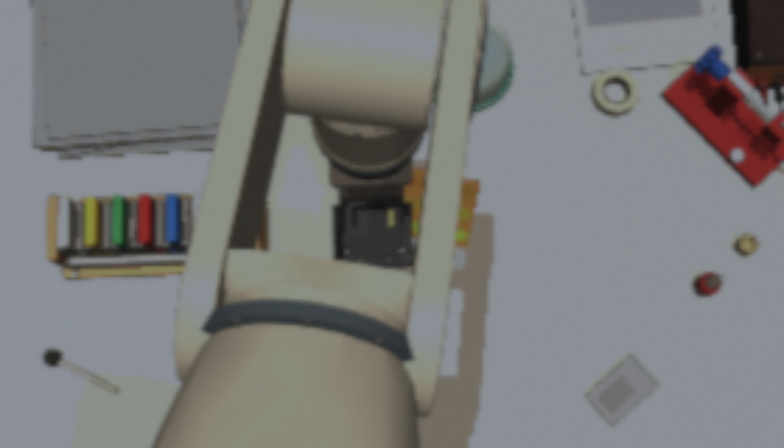

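The scene crop shows white, yellow, green, red, blue, white standing flush, with the follower closed on them. In the top crop the dosing bottle (708,284) and box (622,388) are where they were, and the loupe is visible in the scene crop at (435,65). I'm handing in now.

```bash
python3 -c "
from rig import hand_in
print(hand_in())"
```

```text
the job is handed in; nothing more can be done
None
```

The red cassette is filed immediately to the right of the green one and the follower is pressed back on the row. I handed in at about 30.6 s of the 64 s allowed.

I slid the follower to its stop and moved blue and white_right against it. Green and its left neighbours went the last millimetre or so to the left cheek. I lowered red into the gap until the floor was felt, at about 6 N up. I then pushed the follower back until the force rose from about 9 N of drag to 18 N, so it presses the row with roughly 9 N.

**Final checks:**
- **Seating:** All the rib tops measured read about 107.6 mm, so red stands on the channel floor like its neighbours.
- **Row closed:** The ribs are 28 mm apart. The follower's face and white_right's side coincide at y ≈ 96.9 mm, with no visible gap.
- **Bystanders:** The dosing bottle and parts box look unmoved in the last top view, judged by eye. The loupe was hidden by the arm in that view, but the scene view shows it still standing.

**Disagreements:**
- The first rib positions for cassettes near the gripper read up to about 2 mm off, because part of a rib's side was counted as its top. I used the depth readings for the fit instead.
- The push on the follower moved the tool 5.2 mm, while the camera shows the follower moved 4.7 mm. I take the difference as arm flex and slip in the grip.

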